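# Load a tube into a welding fixture against its hidden stop

### The arm

A 6-joint arm with a two-finger parallel gripper is mounted at the origin on the work surface. World frame = base frame: x ahead of the robot, y to its left, z up, the work surface at z = 0. Lengths are in mm, angles in rad, forces in N, time in s.
With the tool pointing down it reaches from about 225 to 875 mm from the base axis. Payload 3.4 kg.
Tool frame: the origin (TCP) lies on the centre line of the jaws, within the pads' length; the fingertips stand tip_reach ahead of it and the grasp point (between the pads) lies 2 mm behind it (tip_reach is the distance from the TCP to the fingertips, in mm); z points along the fingers, y is the line along which they close (so a half turn about z gives the same grasp; the last joint's range is limited). The gripper opens to 85 mm and grips with 20 to 120 N. Pads are 22 mm wide; open, the fingers measure 114 mm over their backs; the gripper's body (76 mm by 85 mm) begins 54 mm behind the grasp point. The pads swing forward as they close: fully open they stand 13 mm farther back than shut.
Start: joints at [-1.227, 0.276, 1.505, -0, 1.361, -0.121], TCP at [257.745, -514.034, 226.628] pointing down, gripper open.
Joint ranges: [-2.89, 2.89], [-0.75, 2.08], [0.22, 2.7], [-1.18, 4.32], [0.11, 2.71], [-2.7, 2.7]. Speed limits (rad/s): [2.57, 2.57, 3.14, 3.14, 3.14, 3.14].

### API

Orientations are given as a 3x3 rotation matrix whose columns are the frame's x, y, z axes.
In Python, from bench import * gives the robot as it stands. The module is installed in compiled form; this text tells all that it offers.
- The arm moves only by the shell command python3 -m inch 'ROWS' [OPENING] [FORCE]. ROWS is JSON, a list of rows, each a list of 6 numbers: the shift along the tool's x, y, z in m, then the turn, a rotation vector about the tool's x, y, z in rad. In form: [[tx, ty, tz, ax, ay, az], ...]. A call has 1 to 20 rows; each row is the pose to reach, as a shift and turn from the pose commanded when the call began, along the tool's axes at that moment; what a row does not reach only later rows make up. A row lasts 1/8 s, in which the tool goes at most 62.5 mm and 10.7 degrees, less where a joint would pass 70% of its speed; a pose out of reach is approached as far as the arm can. A call with a gripper value outside its range is refused whole. OPENING is the opening, from 0 (shut) to 1 (fully open), set as the call begins (- or left out, the last holds). The fingers move at their own pace and stop on an object; FORCE is the grip in N (left out, the last holds). Time passes only in rows, so rows that repeat a pose let the fingers close. It gives the time, the measured TCP pose, the force, the opening and the grip force at its end, in the units of the state.
- sense(): the state, without advancing time (a new reading comes with each control period).
- read_camera(name): name is "side" or "top"; returns a dict with "color" (420x560x3 uint8, red, green, blue), "K" (3x3 intrinsics, pixels), "k1" (the pictures are not rectified: a ray, as slopes to the right and down, at radius r is drawn at 1 + k1 r^2 times it, then the intrinsics apply), "R" (3x3) and "t" (3): a world point X has camera coordinates R X + t. Camera axes: x right, y down, z forward; pixel columns grow to the right and rows downward; lengths in mm; the calibration is good to about 2 mm. A picture is of the moment at which its call begins. There is no depth.
- job_done(): hands the job in; it is judged then, once.
The state is a dict: "clock": time; "joints": joint angles; "qd": joint speeds; "effort": joint torques, N m; "tcp_pos": TCP position; "ee_rot": TCP orientation; "ft_force": force on the tool from outside, world axes, zero at the start; "torque": the same for the moment, N m; "width": finger opening in mm; "grasp_force": force on a finger pad.
Only numpy, scipy, OpenCV 4.12 (cv2) and the standard library are available. Lean on these libraries where they do the work, as an engineer would, in place of code of your own. Each camera call takes 0.05 s, during which the arm holds its last target. There are 200 camera calls.

### The job

Take the standing square tube with the yellow end, lay it down flat and let go of it; then take or push it again another way and slide it, yellow end first, along the fixture's trough into the blue head until you feel it come fully home on the stop hidden inside. Press gently: do not shove the blue head back on its base, and leave the other things on the table where they are. Leave the tube lying home in the trough.

Things in the scene. Friction and masses are not known exactly. Their poses are not given: they have to be found in the camera images.
- bar: the workpiece: square steel tube, 30 x 30 mm, 140 mm long, about 0.3 to 0.6 kg, the only one with a yellow end. It starts standing upright on its plain tail, yellow end (nose) up. Origin: centre of the plain tail end; z runs along the tube to the nose, x and y are square to its sides
- bar_nose (a point): centre of the tube's yellow end face, 140 mm from the tail along the tube's z
- fixture: welding fixture fixed to the table: steel base plate 340 (x) x 120 (y) x 8 mm thick; origin at the centre of its underside, z up, x = the direction in which the tube is pushed in. The open trough runs along its middle from x = -170 to +30 mm, the blue head stands from x = +30 to +170 mm
- trough (a point): middle of the open trough, on its floor (fixture x = -70 mm, 8 mm above the table). The floor is the base plate's top; the trough is 200 mm long, its two side rails are 10 mm high above the floor, 10 mm thick and 37 mm apart
- mouth (a point): middle of the blue head's opening at floor height (fixture x = +30 mm, 8 mm above the table); axes as the fixture's. The head is 140 mm long, 82 mm wide, its top 62.5 mm above the table; its passage, in line with the trough, is 38 mm wide and 36 mm high, closed at the back
- clamp (a point): top of the folded toggle clamp with red grip on the trough's +y side (not used): 70 mm tall, its foot spans fixture x = -68..-22, y = +60..+89 mm
- stop_pin (a joint): sprung brass pin on the stop hidden inside the head: 0 = free, 0.008 m = pressed fully in, where it is solid; it springs back with under 1 N. The stop is set to a different depth each time, out of sight: the free pin's face is 45 to 90 mm beyond the mouth
- fixture_head (a joint): how far the blue head has been shoved back on the base plate (m): 0 = as set. It is clamped and slips only when pushed with more than about 40 N
- red_tube: short square steel tube standing upright, 36 x 36 x 95 mm, red upper end; origin at the centre of its foot. Bystander
- pipe: dark round pipe offcut standing upright, 40 mm diameter, 98 mm tall; origin at the centre of its foot. Bystander. (Fixed obstacle to the right of this group: a blue tool chest, 120 mm tall, from x = 0.21 to 0.51 m, all of it beyond y = -0.50 m)
- jar: small jar with green cap, 52 mm diameter, 90 mm tall, upright; origin at the centre of its foot. Bystander
- hammer: hammer with orange handle lying on the far part of the table, about 300 mm long. Bystander
- brush: brush with wooden handle lying on the far part of the table, about 250 mm long. Bystander
- collar: steel ring lying flat left of the fixture, 64 mm outside diameter, 22 mm high; origin at the centre of its underside. Bystander. (Fixed obstacle farther left: a green vise, 100 mm tall, from x = 0.42 to 0.68 m, all of it beyond y = +0.55 m)
- block: red magnet block, 50 x 40 x 35 mm, on the table beyond the trough; origin at the centre of its underside. Bystander
There are look-alikes about, which are no part of the job. What is shaped like the bar but turquoise is not meant.

How it is judged (in metres and radians):
On the way, in this order (a step that is already met when the one before it is completed fails the run):
1. the yellow-ended tube lies flat and is let go (angle between bar's own z axis and vertical between 1.5 and 1.64 rad and contact force between bar and the fingers below 0.1 N and linear speed of bar below 0.02 m/s and height (world z) of bar below 0.04 m), for 0.2 s.
2. its yellow end is in the head and has pressed the hidden stop pin home (value of joint stop_pin above 0.0055 m and x of bar_nose in the frame of mouth above 0.035 m), for 0.1 s.
At the end, for the whole second after the job is handed in: The tube lies flat (within 4 degrees) in the trough, in line with the fixture within 3.4 degrees, yellow end inside the head and against the hidden stop: the stop pin is pressed in by more than 5.5 of its 8 mm. The tube is at rest, and the head has not been shoved back by 3 mm or more (all of step 2 and angle between bar's own z axis and vertical between 1.5 and 1.64 rad and angle between the z axis of bar and the x axis of fixture, either way round below 0.06 rad and z of bar_nose in the frame of mouth below 0.025 m and height (world z) of bar below 0.035 m and linear speed of bar below 0.01 m/s and value of joint fixture_head below 0.003 m); the robot touches nothing.
It fails at once if the blue head is shoved back 3 mm or more on its base (value of joint fixture_head above 0.003 m).
It fails at once if the red-ended tube, the pipe or the jar is knocked over or moved more than 25 mm (distance of any of red_tube, pipe, jar from where it was at the start of the episode above 0.025 m or angle between any of red_tube, pipe, jar's own z axis and vertical above 0.5 rad).
It fails at once if the hammer, brush, steel ring or magnet block is moved more than 25 mm (distance of any of hammer, brush, collar, block from where it was at the start of the episode above 0.025 m).
It also fails if it takes over 59 s, if anything falls off the work surface, if the arm or the gripper's body presses on something with over 40 N, if the wrist force passes 120 N, or if a joint passes its speed limit or range.

## Working session

There is one attempt and no reset: what is moved stays moved. The work goes in short steps, Python scripts to look and compute and a shell command to move; the robot and the scene stay as the last step left them, time stands still between calls to the robot, and variables do not carry over. Pictures are saved under pics/ and viewed, at most 10 in all, crops included, and the job is handed in when it is done.

```bash
mkdir -p pics
python3 - <<'E'
from bench import *
import cv2
for n in("side","top"):
    c=read_camera(n); cv2.imwrite(f"pics/{n}0.png",cv2.cvtColor(c["color"],cv2.COLOR_RGB2BGR)); print(n,c["K"],c["k1"],c["R"],c["t"])
print(sense())
E
```

```text
side [[414.321103     0.         273.63339609]
 [  0.         414.321103   207.93252567]
 [  0.           0.           1.        ]] -0.06179806480911249 [[-0.82062082 -0.57124901  0.01600132]
 [-0.33517065  0.45842921 -0.82310588]
 [ 0.46286295 -0.68082099 -0.56766246]] [490.10220335 290.96987541 858.75750713]
top [[454.67237178   0.         278.96199381]
 [  0.         454.67237178 208.53563684]
 [  0.           0.           1.        ]] -0.05532740638971313 [[ 0.02884417 -0.99958177 -0.00207238]
 [-0.99385314 -0.02845705 -0.10698662]
 [ 0.1068829   0.00514558 -0.9942583 ]] [  -7.1563369   575.07154416 1170.55682473]
{'clock': 0.1, 'joints': array([-1.22698494e+00,  2.76536865e-01,  1.50597405e+00,  1.71639228e-05,
        1.36071544e+00, -1.20961797e-01]), 'qd': array([ 0.00110937, -0.00195289, -0.00260384, -0.00059922,  0.00073307,
        0.00181836]), 'effort': array([ 2.30238984e-03, -4.17699838e+01, -2.46404618e+01, -1.41933942e-04,
        5.77308689e-03,  8.19136375e-06]), 'tcp_pos': array([ 257.58879441, -513.55395612,  225.83625431]), 'ee_rot': array([[ 8.93924921e-01,  4.48216410e-01, -5.34878028e-04],
       [ 4.48216678e-01, -8.93923613e-01,  1.54374362e-03],
       [ 2.13791122e-04, -1.61973214e-03, -9.99998665e-01]]), 'ft_force': array([-0.64731737,  0.1282511 , -0.22837369]), 'torque': array([-0.0402516 , -0.0649561 ,  0.04103056]), 'grasp_force': 0.0, 'width': 84.88721012579211}
```

View pics/side0.png

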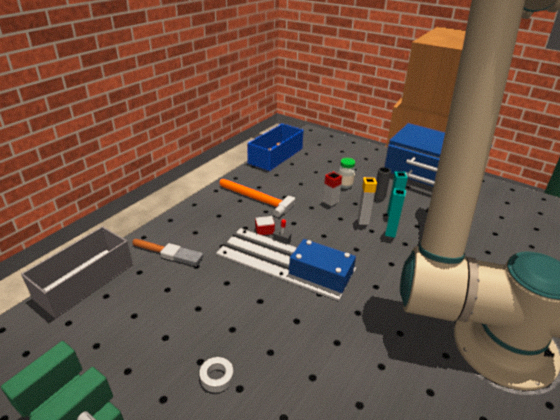

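View pics/top0.png

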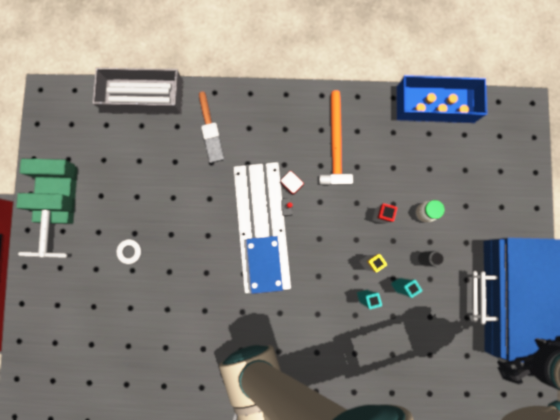

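Side view: the bar is at about (368,200) and the fixture head at (322,265), nearer the robot. Top view: the yellow-ended tube is at (377,263), the turquoise look-alikes at (373,300) and (413,288), and the red tube at (387,213). The yellow rim fits the description. An enlarged crop will confirm it and give the corners.

```bash
cat > h.py <<'E'
import numpy as np, cv2
from bench import *
def ray(c,u,v):
    p=cv2.undistortPoints(np.array([[[u,v]]],float),c["K"],np.array([c["k1"],0,0,0,0.]))[0,0]
    return c["R"].T@np.array([p[0],p[1],1.]), -c["R"].T@c["t"]
def pz(c,u,v,z):
    d,o=ray(c,u,v); return (o+d*(z-o[2])/d[2])[:2]
E
python3 - <<'E'
from h import *
c=read_camera("top"); s=read_camera("side")
I=cv2.cvtColor(c["color"],cv2.COLOR_RGB2BGR); S=cv2.cvtColor(s["color"],cv2.COLOR_RGB2BGR)
a=cv2.resize(I[150:310,220:320],None,fx=3.5,fy=3.5,interpolation=cv2.INTER_CUBIC)
b=cv2.resize(I[195:315,350:450],None,fx=4,fy=4,interpolation=cv2.INTER_CUBIC)
b=np.vstack([b,np.zeros((80,400,3),np.uint8)])
cv2.imwrite("pics/crop1.png",np.hstack([a,b]))
def masks(c,lo,hi):
    return cv2.inRange(cv2.cvtColor(c["color"],cv2.COLOR_RGB2HSV),lo,hi)
for n,cam,reg in(("top",c,(240,290,350,400)),("side",s,(170,200,350,385))):
    m=masks(cam,(20,120,100),(35,255,255)); k=np.zeros_like(m); r=reg; k[r[0]:r[1],r[2]:r[3]]=m[r[0]:r[1],r[2]:r[3]]
    p=cv2.findNonZero(k); R=cv2.minAreaRect(p); B=cv2.boxPoints(R); print(n,len(p),R)
    q=np.array([pz(cam,u,v,140) for u,v in B]); print(q.round(1),q.mean(0).round(1))
# red tube, jar, blue head
m=masks(c,(105,150,60),(125,255,255)); m[:, :230]=0;m[:,300:]=0
R=cv2.minAreaRect(cv2.findNonZero(m)); B=cv2.boxPoints(R); q=np.array([pz(c,u,v,62.5) for u,v in B]); print("head",R,q.round(1),q.mean(0))
for n,u,v,z in(("red",387,213,95),("pipe",435,258,98),("jar",434,210,90),("t1",373,300,140),("t2",413,288,140),("ring",128,252,22),("block",291,183,35),("clamp",290,205,70)): print(n,pz(c,u,v,z).round())
E
```

```text
top 186 ((376.83782958984375, 262.47296142578125), (15.22844123840332, 15.22844123840332), 54.46232223510742)
[[ 444.6 -202.1]
 [ 466.3 -231.5]
 [ 437.5 -252.9]
 [ 415.9 -223.5]] [ 441.1 -227.5]
side 153 ((369.5, 184.0), (14.0, 13.0), 90.0)
[[ 459.9 -235.4]
 [ 430.3 -257.4]
 [ 400.7 -188.2]
 [ 428.7 -167.5]] [ 429.9 -212.1]
head ((263.87298583984375, 264.4046325683594), (53.352054595947266, 29.290943145751953), 84.4006576538086) [[490.3  89.4]
 [499.7  15.1]
 [365.9  -2. ]
 [356.6  71.4]] [428.13582412  43.46800233]
red [ 565. -262.]
pipe [ 456. -382.]
jar [ 576. -382.]
t1 [ 353. -219.]
t2 [ 383. -314.]
ring [449. 407.]
block [644. -21.]
clamp [581. -19.]
```

View pics/crop1.png

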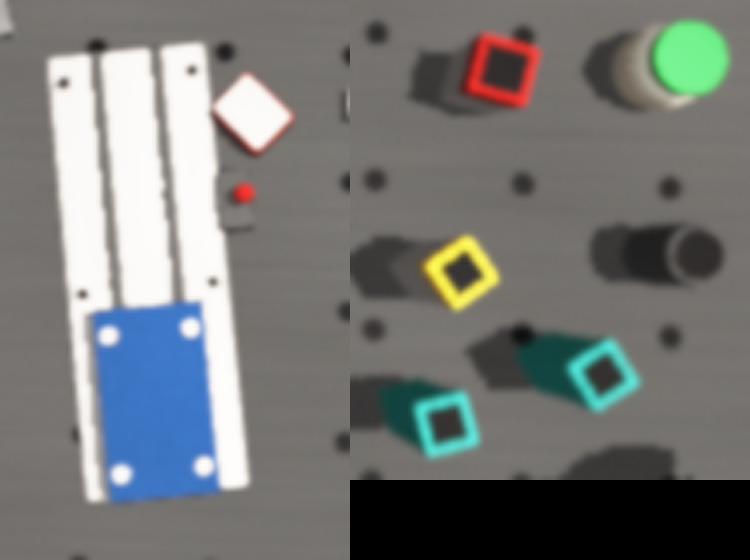

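The crop confirms it: the yellow rim is at top-view pixel (378,263), with square sides at about 37°. The other two tubes are clearly turquoise. The trough opens away from the robot, so pushing in runs along world -x.

```bash
cat >> h.py <<'E'
from scipy.spatial.transform import Rotation as Ro
def go(p,head=None,tilt=0):
    "shift and turn in tool axes to TCP p, tool-x heading (deg), tilt outward (deg)"
    s=sense(); R=s["ee_rot"]; print("shift",(R.T@(np.array(p)-s["tcp_pos"])/1000).round(4))
    if head is not None:
        h=np.radians(head); x=np.array([np.cos(h),np.sin(h),0]); y=np.array([np.sin(h),-np.cos(h),0])
        T=np.c_[x,y,[0,0,-1]]@Ro.from_rotvec([0,np.radians(tilt),0]).as_matrix()
        print("turn",Ro.from_matrix(R.T@T).as_rotvec().round(3))
E
python3 - <<'E'
from h import *
import bench; print([ (k,getattr(bench,k)) for k in dir(bench) if not k.startswith('__')][:30])
c=read_camera("top")
f=[pz(c,220+u/3.5,150+v/3.5,8) for u,v in((48,60),(205,43),(88,502),(249,485),(126,52),(168,305))]
print(np.round(f,1)); m0=(f[0]+f[1])/2; m1=(f[2]+f[3])/2; d=m1-m0; print(m0,m1,(m0+m1)/2,np.linalg.norm(d),np.degrees(np.arctan2(*-d[::-1])))
print("rim",pz(c,378,263,140))
go([440,-228.5,200],37); go([440,-228.5,118],37)
E
```

```text
[('MotionError', <class 'bench.MotionError'>), ('job_done', <function connect.<locals>.done at 0x7f3de72b84a0>), ('read_camera', <function make.<locals>.drawn_camera at 0x7f3de72b8d60>), ('sense', <function make.<locals>.<lambda> at 0x7f3de72b9260>), ('tip_reach', 17.0)]
[[687.3 135.9]
 [704.1  14.2]
 [349.1  92.4]
 [365.4 -28.9]
 [695.3  75.4]
 [499.7  36.6]]
[695.70789325  75.05917453] [357.25447887  31.76600954] [526.48118606  53.41259204] 341.21109572014325 7.289387380303745
rim [ 439.87057481 -230.30224787]
shift [ 0.2909 -0.1733  0.0264]
turn [-0.001 -0.    -0.181]
shift [ 0.2909 -0.1732  0.1084]
turn [-0.001 -0.    -0.181]
```

```bash
python3 -m inch '[[0.29,-0.173,0.02,0,0,-0.18],[0.29,-0.173,0.02,0,0,-0.18],[0.29,-0.173,0.02,0,0,-0.18],[0.29,-0.173,0.02,0,0,-0.18],[0.29,-0.173,0.02,0,0,-0.18],[0.29,-0.173,0.02,0,0,-0.18],[0.29,-0.173,0.02,0,0,-0.18],[0.29,-0.173,0.02,0,0,-0.18],[0.29,-0.173,0.02,0,0,-0.18]]' 1
python3 - <<'E'
from h import *
c=read_camera("side"); S=cv2.cvtColor(c["color"],cv2.COLOR_RGB2BGR)
cv2.imwrite("pics/s2.png",cv2.resize(S[80:280,280:480],None,fx=3,fy=3,interpolation=cv2.INTER_CUBIC))
go([440,-229,118],37)
E
```

```text
clock: 1.38
tcp_pos: [439.0, -230.5, 206.6]
ee_rot: [[0.8, 0.6, -0.0], [0.6, -0.8, -0.001], [-0.0, 0.0, -1.0]]
ft_force: [0.5, 0.1, 0.7]
width: 85.4
grasp_force: 0.0
shift [ 0.0018 -0.0006  0.0886]
turn [ 0.     0.    -0.003]
```

View pics/s2.png

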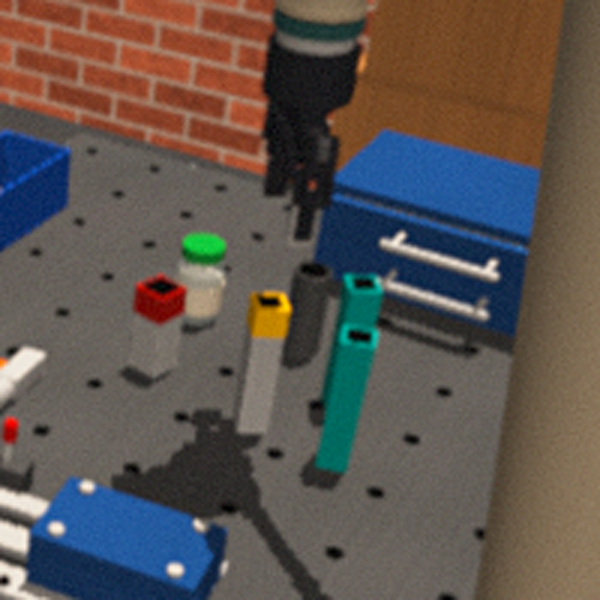

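The open gripper is at crop (297,170), above and a little right of the yellow tube's top at (270,300). I'll check this numerically with the side projection.

Run:
```python
from h import *
c=read_camera("side")
def pr(X):
    p=c["R"]@np.array(X,float)+c["t"]; return cv2.projectPoints(p.reshape(1,3),np.zeros(3),np.zeros(3),c["K"],np.array([c["k1"],0,0,0,0.]))[0].ravel()
for X in([440,-229,140],[440,-229,0],[439,-230.5,190]): u=pr(X); print(u,(u-[280,80])*3)
```

```text
[368.64272381 180.12040628] [265.92817142 300.36121883]
[361.74616218 220.99268951] [245.23848655 422.97806854]
[371.87860144 164.02861144] [275.63580432 252.08583431]
```

```bash
python3 -m inch '[[0.001,0,0.025,0,0,0],[0.001,0,0.05,0,0,0],[0.001,0,0.05,0,0,0],[0.001,0,0.05,0,0,0]]'
python3 - <<'E'
from h import *
c=read_camera("side"); t=read_camera("top")
S=cv2.resize(c["color"][110:230,310:430],None,fx=4,fy=4,interpolation=cv2.INTER_CUBIC)
T=cv2.resize(t["color"][205:325,330:410],None,fx=4,fy=4,interpolation=cv2.INTER_CUBIC)
cv2.imwrite("pics/s3.png",cv2.cvtColor(np.hstack([S,T]),cv2.COLOR_RGB2BGR)); print(sense()["tcp_pos"])
E
```

```text
clock: 1.98
tcp_pos: [440.6, -229.6, 157.4]
ee_rot: [[0.8, 0.6, 0.001], [0.6, -0.8, -0.001], [0.0, 0.001, -1.0]]
ft_force: [-0.8, 0.2, -0.4]
width: 85.0
grasp_force: 0.0
[ 440.89670337 -229.53685266  157.76749428]
```

View pics/s3.png

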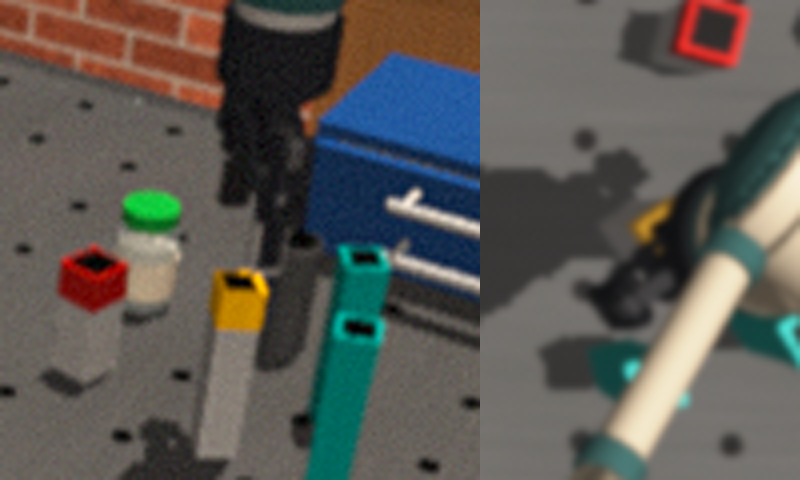

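The side crop shows the fingers above and around the yellow top: tips at crop (235,200) and (272,262), bar top at (240,283). I'll go down between them and check for contact.

```bash
python3 -m inch '[[0,0,0.01,0,0,0],[0,0,0.02,0,0,0],[0,0,0.03,0,0,0],[0,0,0.038,0,0,0],[0,0,0.038,0,0,0]]'
python3 - <<'E'
from h import *
c=read_camera("side")
S=cv2.resize(c["color"][130:230,320:420],None,fx=5,fy=5,interpolation=cv2.INTER_CUBIC)
cv2.imwrite("pics/s4.png",cv2.cvtColor(S,cv2.COLOR_RGB2BGR)); print(sense()["tcp_pos"])
E
```

```text
clock: 2.7
tcp_pos: [439.7, -228.4, 117.7]
ee_rot: [[0.799, 0.601, -0.002], [0.601, -0.799, 0.001], [-0.001, -0.002, -1.0]]
ft_force: [-0.3, -0.3, -0.1]
width: 85.5
grasp_force: 0.0
[ 440.0918153  -228.69603888  118.19656269]
```

View pics/s4.png

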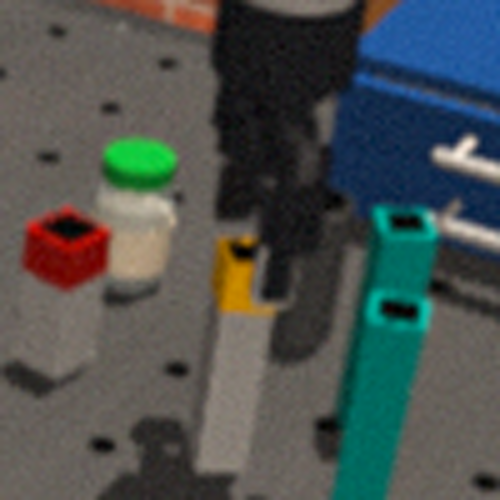

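The near finger is at (272,275), the far one at (235,200), and the bar top between them at (245,250). The bar is inside the jaws, about 4 mm off along the pads, so I'll shift and close.

```bash
python3 -m inch '[[0.003,0,0,0,0,0],[0.003,0,0,0,0,0]]'; python3 -m inch '[[0,0,0,0,0,0],[0,0,0,0,0,0],[0,0,0,0,0,0],[0,0,0,0,0,0],[0,0,0,0,0,0],[0,0,0,0,0,0]]' 0 60; python3 -c "
from h import *
go([520,-115,200],7.3); go([440,-120,200],7.3)"
```

```text
clock: 3.0
tcp_pos: [443.1, -227.1, 119.0]
ee_rot: [[0.799, 0.601, 0.001], [0.601, -0.799, -0.001], [0.0, 0.001, -1.0]]
ft_force: [-0.9, 0.2, 0.1]
width: 85.3
grasp_force: 0.0
clock: 3.75
tcp_pos: [443.1, -227.3, 119.0]
ee_rot: [[0.799, 0.601, 0.001], [0.601, -0.799, -0.001], [0.0, 0.001, -1.0]]
ft_force: [0.1, -0.5, 3.6]
width: 28.4
grasp_force: 60.1
shift [ 0.129  -0.0434 -0.081 ]
turn [ 0.001 -0.001  0.517]
shift [ 0.0621 -0.0875 -0.0811]
turn [ 0.001 -0.001  0.517]
```

```bash
python3 -m inch '[[0,0,-0.04,0,0,0],[0.01,-0.01,-0.06,0,0,0],[0.03,-0.04,-0.08,0,0,0.17],[0.05,-0.07,-0.08,0,0,0.34],[0.062,-0.087,-0.08,0,0,0.517],[0.062,-0.087,-0.08,0,0,0.517],[0.062,-0.087,-0.08,0,0,0.517],[0.062,-0.087,-0.08,0,0,0.517]]' && python3 -m inch '[[0,0,0,0,0.17,0],[0,0,0,0,0.34,0],[0,0,0,0,0.51,0],[0,0,0,0,0.68,0],[0,0,0,0,0.87,0],[0,0,0,0,0.87,0],[0,0,0,0,0.87,0]]'; python3 -c "
from h import *
go([440,-120,100]); go([405,-124,30]); print(sense()['joints'])"
```

```text
clock: 4.75
tcp_pos: [439.8, -120.9, 198.2]
ee_rot: [[0.992, 0.128, -0.001], [0.128, -0.992, -0.0], [-0.001, 0.0, -1.0]]
ft_force: [0.9, 0.3, -4.5]
width: 28.6
grasp_force: 61.1
clock: 5.62
tcp_pos: [438.0, -121.3, 196.7]
ee_rot: [[0.642, 0.124, 0.757], [0.08, -0.992, 0.094], [0.763, -0.0, -0.647]]
ft_force: [0.1, -0.2, -4.4]
width: 28.4
grasp_force: 61.1
shift [-0.0724 -0.001   0.0642]
shift [-0.1486 -0.0014  0.0826]
[-1.09468801 -0.09417135  2.40365449  1.17268995  0.88938221 -0.4655464 ]
```

```bash
python3 -m inch '[[-0.03,0,0.025,0,0,0],[-0.06,0,0.05,0,0,0],[-0.072,0,0.064,0,0,0],[-0.072,0,0.064,0,0,0]]' && python3 -m inch '[[-0.01,0,0.007,0,0,0],[-0.02,0,0.012,0,0,0],[-0.03,0,0.016,0,0,0],[-0.04,0,0.018,0,0,0],[-0.05,0,0.0185,0,0,0],[-0.06,0,0.0185,0,0,0],[-0.07,0,0.0185,0,0,0],[-0.076,0,0.0185,0,0,0],[-0.076,0,0.0185,0,0,0]]' - 20
python3 - <<'E'
from h import *
c=read_camera("side")
S=cv2.resize(c["color"][160:340,240:440],None,fx=3,fy=3,interpolation=cv2.INTER_CUBIC)
cv2.imwrite("pics/s5.png",cv2.cvtColor(S,cv2.COLOR_RGB2BGR))
E
```

```text
clock: 6.12
tcp_pos: [441.6, -120.8, 100.4]
ee_rot: [[0.643, 0.126, 0.755], [0.08, -0.992, 0.098], [0.762, -0.003, -0.648]]
ft_force: [-0.1, 0.4, -3.3]
width: 28.6
grasp_force: 61.1
clock: 7.25
tcp_pos: [416.2, -135.4, 41.1]
ee_rot: [[0.648, 0.135, 0.75], [0.083, -0.991, 0.108], [0.757, -0.008, -0.653]]
ft_force: [-0.3, 1.5, 3.3]
width: 28.4
grasp_force: 63.8
```

View pics/s5.png

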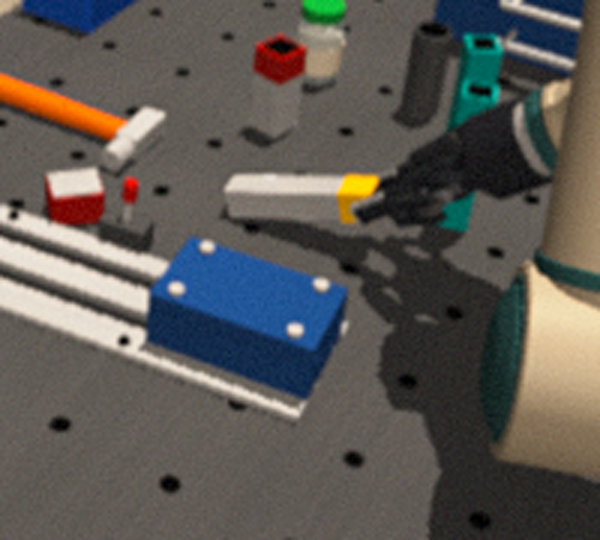

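The bar is tilted to about 13°, tail at crop (228,195) on the table, yellow end at (355,195) in the jaws. I'll check the joints before lowering further.

```bash
python3 -c "
from h import *
s=sense();print(s['joints'],s['qd'],s['tcp_pos'],s['ft_force'],s['torque']); go([405,-124,32],7.3,50); go([416,-135,32],7.3,50)"
```

```text
[-1.21272478  0.4523367   2.69420514  1.79085525  0.85992311 -1.56728907] [ 0.00583188 -0.00443156  0.00153289  0.00810435 -0.00396766  0.00026374] [ 416.25504852 -135.31539847   41.1733331 ] [0.60764668 1.55073203 2.58314301] [ 0.32873643 -0.63669018  0.4016558 ]
shift [-0.0133 -0.0127 -0.0012]
turn [-0.011  0.014 -0.   ]
shift [-0.0071 -0.0003  0.0058]
turn [-0.011  0.014 -0.   ]
```

```bash
python3 -m inch '[[0.0015,0,0.008,0,0,0],[0.003,0,0.016,0,0,0],[0.003,0,0.016,0,0,0],[0.003,0,0.016,0,0,0]]'
```

```text
clock: 7.8
tcp_pos: [430.3, -133.9, 32.8]
ee_rot: [[0.648, 0.135, 0.749], [0.084, -0.991, 0.106], [0.757, -0.006, -0.654]]
ft_force: [2.7, 0.5, -0.4]
width: 28.6
grasp_force: 63.4
```

```bash
python3 -m inch '[[0,0,0.004,0,0,0],[0,0,0.004,0,0,0],[0,0,0.004,0,0,0],[0,0,0.004,0,0,0],[0,0,0.004,0,0,0],[0,0,0.004,0,0,0]]' 0.75; python3 -m inch '[[0.03,0,-0.026,0,0,0],[0.06,0,-0.052,0,0,0],[0.09,0,-0.078,0,0,0],[0.12,0,-0.104,0,0,0],[0.12,0,-0.104,0,-0.17,0],[0.12,0,-0.104,0,-0.34,0],[0.12,0,-0.104,0,-0.51,0],[0.12,0,-0.104,0,-0.68,0],[0.12,0,-0.104,0,-0.86,0],[0.12,0,-0.104,0,-0.86,0],[0.12,0,-0.104,0,-0.86,0]]'
python3 - <<'E'
from h import *
t=read_camera("top"); c=read_camera("side")
cv2.imwrite("pics/s6.png",cv2.cvtColor(np.hstack([cv2.resize(t["color"][180:330,270:370],None,fx=4,fy=4,interpolation=cv2.INTER_CUBIC),cv2.resize(c["color"][180:280,300:365],(390,600),interpolation=cv2.INTER_CUBIC)]),cv2.COLOR_RGB2BGR))
E
```

```text
clock: 8.55
tcp_pos: [433.2, -132.6, 30.4]
ee_rot: [[0.648, 0.136, 0.749], [0.083, -0.991, 0.108], [0.757, -0.007, -0.653]]
ft_force: [-0.5, 0.3, -0.3]
width: 64.1
grasp_force: 0.0
clock: 9.93
tcp_pos: [435.2, -133.0, 188.7]
ee_rot: [[0.99, 0.14, -0.003], [0.14, -0.99, 0.008], [-0.001, -0.008, -1.0]]
ft_force: [-0.6, -0.3, -0.3]
width: 64.0
grasp_force: 0.0
```

View pics/s6.png

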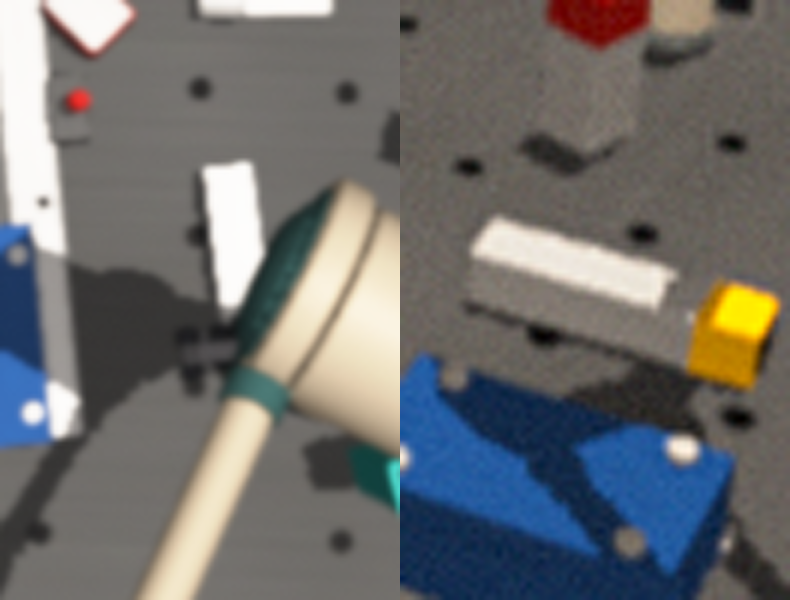

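The bar lies flat. Top crop: tail corners at (203,168) and (250,162). Side crop: yellow-end top corners at (723,285), (778,295) and tail-end corners at (495,217), (470,258).

Run:
```python
from h import *
t=read_camera("top"); c=read_camera("side")
T=[pz(t,270+u/4,180+v/4,30) for u,v in((203,168),(250,162),(220,300))]
S=[pz(c,300+(u-400)/6,180+v/6,30) for u,v in((495,217),(470,258),(723,285),(778,295),(755,340),(695,325))]
print(np.round(T,1)); print(np.round(S,1)); 
for a,b in((T[0],T[2]),(S[0],S[3]),(S[1],S[5])): d=a-b; print(np.degrees(np.arctan2(d[1],d[0])),np.linalg.norm(d))
```

```text
[[ 542.6 -101.8]
 [ 547.4 -132.7]
 [ 456.3 -114.6]]
[[ 543.1 -132.5]
 [ 536.1  -97.2]
 [ 430.8 -147.9]
 [ 406.8 -156. ]
 [ 401.2 -119.3]
 [ 428.  -113.3]]
8.459420557677158 87.25134550781905
9.794858592169984 138.24614963138202
8.497910595566786 109.2831701721601
```

```bash
python3 -c "
from h import *
go([475,-128,31],8.6)"
```

```text
shift [0.0444 0.0019 0.1575]
turn [-0.009  0.002 -0.015]
```

```bash
python3 -m inch '[[0.02,0.001,0.05,-0.009,0.002,-0.015],[0.042,0.002,0.1,-0.009,0.002,-0.015],[0.042,0.002,0.115,-0.009,0.002,-0.015],[0.042,0.002,0.115,-0.009,0.002,-0.015]]'; python3 -c "
from h import *
go([475,-128,31],8.6)"
```

```text
clock: 10.62
tcp_pos: [472.2, -129.3, 73.1]
ee_rot: [[0.989, 0.149, -0.002], [0.149, -0.989, 0.0], [-0.002, -0.001, -1.0]]
ft_force: [0.0, 1.0, 0.5]
width: 64.0
grasp_force: 0.0
shift [ 0.003  -0.0008  0.0421]
turn [-0.001  0.002 -0.001]
```

```bash
python3 -m inch '[[0.003,0,0.02,0,0,0],[0.003,0,0.042,0,0,0],[0.003,0,0.042,0,0,0]]' && python3 -m inch '[[0,0,0,0,0,0],[0,0,0,0,0,0],[0,0,0,0,0,0],[0,0,0,0,0,0],[0,0,0,0,0,0]]' 0 60 && python3 -m inch '[[0,0,-0.05,0,0,0],[0,0,-0.1,0,0,0],[0,0,-0.1,0,0,0],[0,0,-0.1,0,0,0]]'; python3 -c "
from h import *
go([606,63.5,120],7.3)"
```

```text
clock: 11.0
tcp_pos: [476.3, -129.1, 32.4]
ee_rot: [[0.989, 0.15, 0.0], [0.15, -0.989, -0.001], [-0.0, 0.001, -1.0]]
ft_force: [-0.5, 1.0, 0.8]
width: 64.0
grasp_force: 0.0
clock: 11.62
tcp_pos: [477.8, -128.8, 32.2]
ee_rot: [[0.989, 0.151, 0.001], [0.151, -0.989, -0.002], [0.001, 0.002, -1.0]]
ft_force: [-0.8, -0.1, -0.1]
width: -0.2
grasp_force: 0.0
clock: 12.12
tcp_pos: [477.0, -128.5, 131.7]
ee_rot: [[0.989, 0.151, 0.0], [0.151, -0.989, -0.001], [0.0, 0.001, -1.0]]
ft_force: [-0.1, 0.1, -0.8]
width: -0.2
grasp_force: 0.0
shift [ 0.1565 -0.1703  0.0115]
turn [ 0.001 -0.     0.024]
```

The jaws closed on nothing, so I'll look again.

Run:
```python
from h import *
t=read_camera("top"); c=read_camera("side")
cv2.imwrite("pics/s7.png",cv2.cvtColor(np.hstack([cv2.resize(t["color"][180:330,270:370],None,fx=4,fy=4,interpolation=cv2.INTER_CUBIC),cv2.resize(c["color"][130:280,300:400],(400,600),interpolation=cv2.INTER_CUBIC)]),cv2.COLOR_RGB2BGR))
```

```text
(no output)
```

View pics/s7.png

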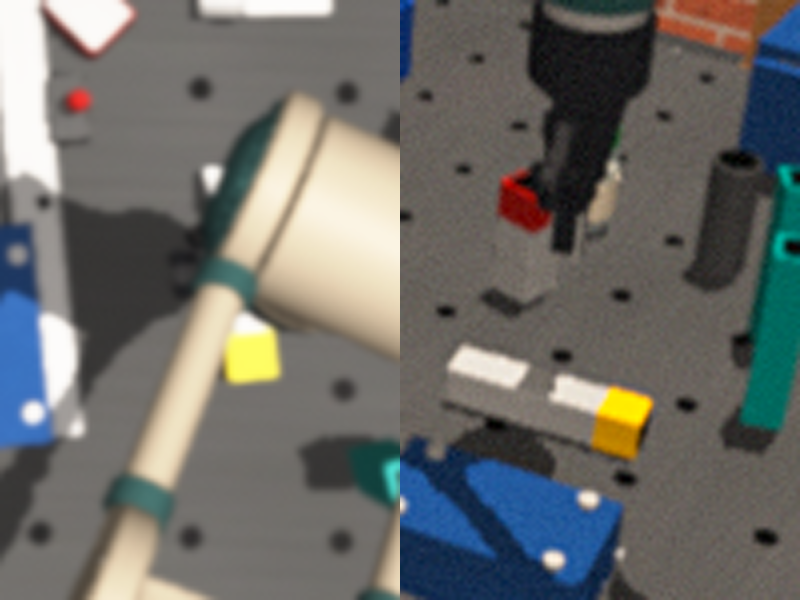

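The bar is where it was, yellow end at top crop (253,355). The closed fingertips are at side crop (563,250). I'll check the tip position against the reported TCP.

Run:
```python
from h import *
c=read_camera("side"); t=read_camera("top"); s=sense(); print(s["tcp_pos"],s["ee_rot"].round(3),s["width"])
def pr(c,X):
    p=c["R"]@np.array(X,float)+c["t"]; return cv2.projectPoints(p.reshape(1,3),np.zeros(3),np.zeros(3),c["K"],np.array([c["k1"],0,0,0,0.]))[0].ravel()
for z in(114,124,134,144): print(z,pr(c,[477,-128.5,z]))
for x in([487,-128.5,114],[477,-138.5,114]): print(x,pr(c,x))
f=[pz(t,270+u/4,180+v/4,30) for u,v in((228,383),(280,378),(203,168))]; print(np.round(f,1))
g=[pz(c,300+(u-400)/4,130+v/4,30) for u,v in((612,387),(652,398),(640,425),(468,345),(447,373))]; print(np.round(g,1))
```

```text
[ 476.62911612 -128.32240595  130.68917303] [[ 0.989  0.151 -0.002]
 [ 0.151 -0.989 -0.   ]
 [-0.002 -0.    -1.   ]] -0.28816490340673345
114 [338.89254231 199.80823814]
124 [339.28802167 196.66172462]
134 [339.68709517 193.48283493]
144 [340.08980189 190.27113887]
[487, -128.5, 114] [335.56197203 198.58828571]
[477, -138.5, 114] [340.61630329 198.1492017 ]
[[ 402.6 -120.9]
 [ 406.7 -154.8]
 [ 542.6 -101.8]]
[[ 434.2 -149.7]
 [ 406.2 -154.6]
 [ 400.1 -122.3]
 [ 540.2 -134.1]
 [ 535.3  -96.3]]
```

```bash
python3 -m inch '[[-0.002,0,0.04,0,0,0],[-0.002,0,0.08,0,0,0],[-0.002,0,0.095,0,0,0],[-0.002,0,0.108,0,0,0],[-0.002,0,0.11,0,0,0],[-0.002,0,0.11,0,0,0]]' 0.75 && python3 -m inch '[[0,0,0,0,0,0],[0,0,0,0,0,0],[0,0,0,0,0,0],[0,0,0,0,0,0],[0,0,0,0,0,0]]' 0 60
```

```text
clock: 13.08
tcp_pos: [476.1, -129.3, 22.3]
ee_rot: [[0.989, 0.151, 0.002], [0.151, -0.989, -0.002], [0.001, 0.002, -1.0]]
ft_force: [0.7, -0.7, 0.2]
width: 63.7
grasp_force: 0.0
clock: 13.7
tcp_pos: [475.9, -128.5, 23.2]
ee_rot: [[0.989, 0.15, 0.002], [0.15, -0.989, -0.001], [0.002, 0.001, -1.0]]
ft_force: [-1.1, 4.1, 7.0]
width: 26.5
grasp_force: 58.6
```

```bash
python3 -m inch '[[0,0,0,0,0,0],[0,0,0.002,0,0,0],[0,0,0.004,0,0,0],[0,0,0.004,0,0,0]]' 0.6 && python3 -m inch '[[0,0,0,0,0,0],[0,0,0,0,0,0],[0,0,0,0,0,0],[0,0,0,0,0,0],[0,0,0,0,0,0]]' 0 70 && python3 -m inch '[[0,0,-0.02,0,0,0],[0,0,-0.02,0,0,0]]'
```

```text
clock: 14.2
tcp_pos: [475.5, -129.2, 17.8]
ee_rot: [[0.989, 0.151, 0.0], [0.151, -0.989, -0.001], [0.0, 0.001, -1.0]]
ft_force: [-0.6, 0.8, -0.5]
width: 51.2
grasp_force: 0.0
clock: 14.82
tcp_pos: [475.7, -129.0, 18.4]
ee_rot: [[0.989, 0.151, 0.001], [0.151, -0.989, -0.001], [0.001, 0.001, -1.0]]
ft_force: [-0.3, 0.9, 5.6]
width: 27.5
grasp_force: 69.3
clock: 15.08
tcp_pos: [476.4, -129.6, 38.4]
ee_rot: [[0.989, 0.151, 0.003], [0.151, -0.989, -0.003], [0.003, 0.003, -1.0]]
ft_force: [-0.7, -0.3, -3.2]
width: 27.1
grasp_force: 70.5
```

```bash
python3 -m inch '[[0,0,-0.05,0,0,0],[0,0,-0.09,0,0,0],[0.05,-0.05,-0.09,0,0,0.024],[0.1,-0.1,-0.09,0,0,0.024],[0.15,-0.14,-0.09,0,0,0.024],[0.157,-0.171,-0.09,0,0,0.024],[0.157,-0.171,-0.09,0,0,0.024],[0.157,-0.171,-0.09,0,0,0.024],[0.157,-0.171,-0.09,0,0,0.024]]'
python3 - <<'E'
from h import *
go([606,63.5,60],7.3)
c=read_camera("side"); t=read_camera("top")
cv2.imwrite("pics/s8.png",cv2.cvtColor(np.hstack([cv2.resize(t["color"][150:300,210:310],None,fx=4,fy=4,interpolation=cv2.INTER_CUBIC),cv2.resize(c["color"][150:300,210:310],(400,600),interpolation=cv2.INTER_CUBIC)]),cv2.COLOR_RGB2BGR))
E
```

```text
clock: 16.2
tcp_pos: [604.2, 62.6, 127.3]
ee_rot: [[0.992, 0.126, -0.0], [0.126, -0.992, -0.002], [-0.001, 0.002, -1.0]]
ft_force: [-0.1, 0.5, -4.9]
width: 27.4
grasp_force: 71.2
shift [ 0.0019 -0.0008  0.0673]
turn [ 0.002  0.001 -0.001]
```

View pics/s8.png

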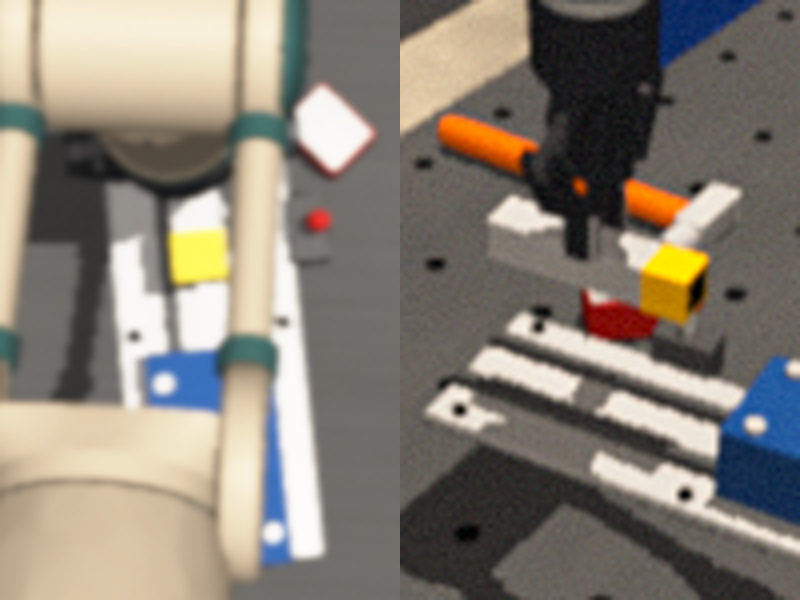

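The bar is held level above the trough, yellow end toward the blue head: yellow face at top crop (199,257) and side crop (675,285). I'll check the lateral alignment numerically.

Run:
```python
from h import *
t=read_camera("top"); c=read_camera("side"); u=np.array([.9919,.1271]); n=np.array([-.1271,.9919]); F=np.array([526.5,53.4])
def fx(p): d=np.array(p)-F; return (-d@u).round(1),(-d@n).round(1)
for U,V in((173,284),(228,278),(170,235),(224,229)): print("nose top",fx(pz(t,210+U/4,150+V/4,139)))
for U,V in((642,252),(708,262),(692,300)): print("side nose",fx(pz(c,210+(U-400)/4,150+V/4,139)))
for U,V in((163,352),(228,352)): print(fx(pz(t,210+U/4,150+V/4,8)))
# trough gap edges in first crop (3.5x) at floor/rail tops
for U,V in((100,55),(154,50),(120,300),(178,300)): print("trough edge",fx(pz(t,220+U/3.5,150+V/3.5,8)))
print(fx(sense()["tcp_pos"][:2]))
```

```text
nose top (np.float64(-7.1), np.float64(-15.4))
nose top (np.float64(-7.5), np.float64(17.8))
nose top (np.float64(-36.7), np.float64(-14.4))
nose top (np.float64(-37.1), np.float64(18.2))
side nose (np.float64(-42.7), np.float64(1.2))
side nose (np.float64(-3.1), np.float64(11.1))
side nose (np.float64(5.4), np.float64(-27.6))
(np.float64(26.5), np.float64(-32.9))
(np.float64(30.7), np.float64(10.4))
trough edge (np.float64(-169.9), np.float64(-20.8))
trough edge (np.float64(-169.6), np.float64(21.4))
trough edge (np.float64(21.3), np.float64(-22.9))
trough edge (np.float64(25.7), np.float64(21.3))
(np.float64(-78.9), np.float64(0.7))
```

```bash
python3 -m inch '[[0,-0.001,0.04,0,0,0],[0,-0.001,0.075,0,0,0],[0,-0.001,0.089,0,0,0],[0,-0.001,0.089,0,0,0]]';  python3 -m inch '[[0,0,0.002,0,0,0],[0,0,0.003,0,0,0]]'; python3 -m inch '[[0,0,0.002,0,0,0],[0,0,0.003,0,0,0]]'
```

```text
clock: 16.9
tcp_pos: [604.7, 64.3, 38.5]
ee_rot: [[0.992, 0.127, -0.0], [0.127, -0.992, -0.001], [-0.0, 0.001, -1.0]]
ft_force: [0.9, -0.3, -4.0]
width: 27.1
grasp_force: 71.2
clock: 17.15
tcp_pos: [606.1, 64.6, 37.3]
ee_rot: [[0.992, 0.127, 0.004], [0.127, -0.992, -0.002], [0.004, 0.002, -1.0]]
ft_force: [0.2, -0.1, -4.1]
width: 27.3
grasp_force: 71.2
clock: 17.4
tcp_pos: [605.1, 64.6, 33.2]
ee_rot: [[0.992, 0.127, 0.002], [0.127, -0.992, -0.002], [0.001, 0.002, -1.0]]
ft_force: [-0.8, 0.3, -4.5]
width: 27.7
grasp_force: 71.2
```

```bash
python3 -m inch '[[0,0,0.002,0,0,0],[0,0,0.002,0,0,0]]';python3 -m inch '[[0,0,0.002,0,0,0],[0,0,0.002,0,0,0]]'
```

```text
clock: 17.65
tcp_pos: [604.8, 64.5, 30.7]
ee_rot: [[0.992, 0.127, 0.001], [0.127, -0.992, -0.002], [0.0, 0.002, -1.0]]
ft_force: [0.1, 0.1, -4.2]
width: 27.4
grasp_force: 71.2
clock: 17.9
tcp_pos: [604.8, 64.5, 28.7]
ee_rot: [[0.992, 0.127, 0.001], [0.127, -0.992, -0.001], [0.0, 0.002, -1.0]]
ft_force: [0.2, -0.3, -3.8]
width: 27.8
grasp_force: 71.2
```

```bash
python3 -m inch '[[0,0,0,0,0,0],[0,0,0,0,0,0],[0,0,0,0,0,0],[0,0,-0.03,0,0,0],[0,0,-0.07,0,0,0],[0,0,-0.07,0,0,0]]' 0.55;  python3 - <<'E'
from h import *
go([697.1,75.3,99],7.3); go([697.1,75.3,27],7.3)
c=read_camera("side")
cv2.imwrite("pics/s9.png",cv2.cvtColor(cv2.resize(c["color"][190:300,200:340],None,fx=5,fy=5,interpolation=cv2.INTER_CUBIC),cv2.COLOR_RGB2BGR))
E
```

```text
clock: 18.65
tcp_pos: [607.8, 64.7, 102.8]
ee_rot: [[0.992, 0.127, 0.009], [0.127, -0.992, -0.002], [0.009, 0.003, -1.0]]
ft_force: [-0.2, -0.2, -0.6]
width: 47.3
grasp_force: 0.0
shift [0.0899 0.0008 0.0046]
turn [ 0.003 -0.009  0.   ]
shift [0.0893 0.0006 0.0766]
turn [ 0.003 -0.009  0.   ]
```

View pics/s9.png

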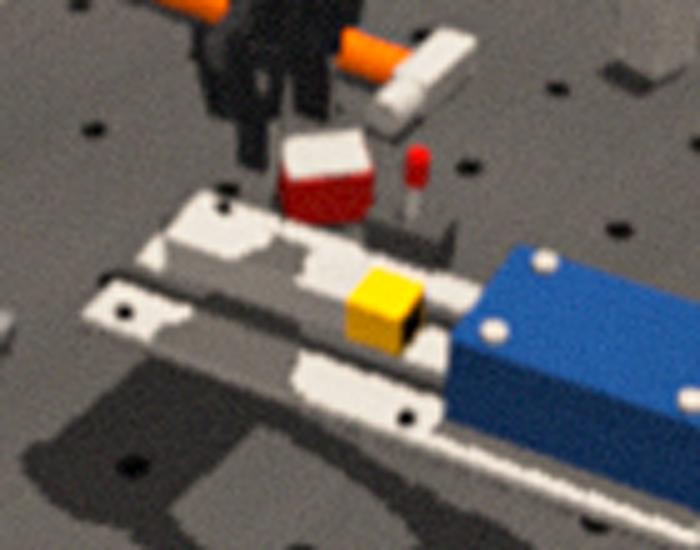

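The tube lies flat in the trough, nose at (385,310), tail near (160,245), just short of the head. I've now viewed 11 pictures, one over the limit of 10, so I'll view no more and go by numbers and force.

```bash
python3 -m inch '[[0.04,0,0,0.003,-0.009,0],[0.08,0,0,0.003,-0.009,0],[0.09,0,0.002,0.003,-0.009,0],[0.09,0,0.002,0.003,-0.009,0],[0.09,0,0.002,0.003,-0.009,0],[0.09,0,0.03,0.003,-0.009,0],[0.09,0,0.055,0.003,-0.009,0],[0.09,0,0.065,0.003,-0.009,0],[0.09,0,0.073,0.003,-0.009,0],[0.09,0,0.073,0.003,-0.009,0]]' 0 20; python3 -c "
from h import *
go([697.1,75.3,27],7.3);print(sense()['ft_force'])"
```

```text
clock: 19.95
tcp_pos: [694.1, 76.0, 26.2]
ee_rot: [[0.992, 0.127, -0.008], [0.127, -0.992, 0.0], [-0.008, -0.001, -1.0]]
ft_force: [0.5, -0.4, 0.8]
width: 0.3
grasp_force: 0.0
shift [ 0.0029  0.001  -0.0008]
turn [-0.001  0.008  0.   ]
[ 0.48505964 -0.42260286  0.849004  ]
```

```bash
python3 -m inch '[[-0.005,0,0,0,0.008,0],[-0.010,0.001,0,0,0.008,0],[-0.014,0.001,0,0,0.008,0],[-0.018,0.001,0,0,0.008,0],[-0.022,0.001,0,0,0.008,0],[-0.026,0.001,0,0,0.008,0],[-0.03,0.001,0,0,0.008,0],[-0.034,0.001,0,0,0.008,0],[-0.038,0.001,0,0,0.008,0]]';python3 -m inch '[[-0.004,0,0,0,0,0],[-0.008,0,0,0,0,0],[-0.012,0,0,0,0,0],[-0.015,0,0,0,0,0]]'
```

```text
clock: 21.08
tcp_pos: [657.4, 70.2, 26.9]
ee_rot: [[0.992, 0.127, 0.002], [0.127, -0.992, 0.001], [0.002, -0.001, -1.0]]
ft_force: [5.1, 1.1, 3.7]
width: 0.0
grasp_force: 2.6
clock: 21.58
tcp_pos: [642.4, 68.3, 26.9]
ee_rot: [[0.992, 0.127, 0.002], [0.127, -0.992, 0.001], [0.002, -0.001, -1.0]]
ft_force: [5.6, 0.4, 3.2]
width: -0.2
grasp_force: 2.6
```

```bash
python3 -m inch '[[-0.003,0,0,0,0,0],[-0.006,0,0,0,0,0],[-0.009,0,0,0,0,0],[-0.012,0,0,0,0,0],[-0.015,0,0,0,0,0]]' | grep -E "clock|tcp|ft";python3 -m inch '[[-0.003,0,0,0,0,0],[-0.006,0,0,0,0,0],[-0.009,0,0,0,0,0],[-0.012,0,0,0,0,0],[-0.015,0,0,0,0,0]]' | grep -E "tcp|ft"
```

```text
clock: 22.2
tcp_pos: [627.7, 66.4, 26.9]
ft_force: [5.3, 1.0, 2.9]
tcp_pos: [612.8, 64.4, 26.8]
ft_force: [4.3, 1.0, 3.8]
```

```bash
cat > chk.py <<'E'
from h import *
s=sense(); u=np.array([.9919,.1271]); f=s["ft_force"][:2]@u; x=-(s["tcp_pos"][:2]-[526.5,53.4])@u
print(f"{s['clock']:.2f} x {x:.2f} F {f:.1f}"); raise SystemExit(f>11)
E
P="python3 -m inch"; C="python3 chk.py"
$P '[[-0.001,0,0,0,0,0],[-0.002,0,0,0,0,0],[-0.003,0,0,0,0,0]]' >/dev/null && $C && $P '[[-0.001,0,0,0,0,0],[-0.002,0,0,0,0,0],[-0.003,0,0,0,0,0]]' >/dev/null && $C && $P '[[-0.001,0,0,0,0,0],[-0.002,0,0,0,0,0]]' >/dev/null && $C && $P '[[-0.001,0,0,0,0,0],[-0.002,0,0,0,0,0]]' >/dev/null && $C && $P '[[-0.001,0,0,0,0,0],[-0.002,0,0,0,0,0]]' >/dev/null && $C && $P '[[-0.001,0,0,0,0,0],[-0.002,0,0,0,0,0]]' >/dev/null && $C && $P '[[-0.001,0,0,0,0,0],[-0.002,0,0,0,0,0]]' >/dev/null && $C && $P '[[-0.001,0,0,0,0,0],[-0.002,0,0,0,0,0]]' >/dev/null && $C && $P '[[-0.001,0,0,0,0,0],[-0.002,0,0,0,0,0]]' >/dev/null && $C
```

```text
23.20 x -84.15 F 5.2False
```

```bash
sed -i 's/SystemExit(f>11)/SystemExit(int(f>11))/' chk.py
P="python3 -m inch"; C="python3 chk.py"
$P '[[-0.001,0,0,0,0,0],[-0.002,0,0,0,0,0],[-0.003,0,0,0,0,0]]' >/dev/null && $C && $P '[[-0.001,0,0,0,0,0],[-0.002,0,0,0,0,0],[-0.003,0,0,0,0,0]]' >/dev/null && $C && $P '[[-0.001,0,0,0,0,0],[-0.002,0,0,0,0,0]]' >/dev/null && $C && $P '[[-0.001,0,0,0,0,0],[-0.002,0,0,0,0,0]]' >/dev/null && $C && $P '[[-0.001,0,0,0,0,0],[-0.002,0,0,0,0,0]]' >/dev/null && $C && $P '[[-0.001,0,0,0,0,0],[-0.002,0,0,0,0,0]]' >/dev/null && $C && $P '[[-0.001,0,0,0,0,0],[-0.002,0,0,0,0,0]]' >/dev/null && $C && $P '[[-0.001,0,0,0,0,0],[-0.002,0,0,0,0,0]]' >/dev/null && $C && $P '[[-0.001,0,0,0,0,0],[-0.002,0,0,0,0,0]]' >/dev/null && $C && $P '[[-0.001,0,0,0,0,0],[-0.002,0,0,0,0,0]]' >/dev/null && $C && $P '[[-0.001,0,0,0,0,0],[-0.002,0,0,0,0,0]]' >/dev/null && $C && $P '[[-0.001,0,0,0,0,0],[-0.002,0,0,0,0,0]]' >/dev/null && $C && $P '[[-0.001,0,0,0,0,0],[-0.002,0,0,0,0,0]]' >/dev/null && $C
```

```text
23.57 x -81.20 F 5.1
23.95 x -78.21 F 6.4
24.20 x -76.20 F 4.5
24.45 x -74.20 F 6.1
24.70 x -72.16 F 5.6
24.95 x -70.21 F 5.5
25.20 x -68.21 F 5.3
25.45 x -66.21 F 6.0
25.70 x -64.20 F 5.3
25.95 x -62.21 F 4.7
26.20 x -60.21 F 5.7
26.45 x -58.22 F 5.3
26.70 x -56.21 F 4.9
```

```bash
P="python3 -m inch"; C="python3 chk.py"
$P '[[-0.001,0,0,0,0,0],[-0.002,0,0,0,0,0]]' >/dev/null && $C && $P '[[-0.001,0,0,0,0,0],[-0.002,0,0,0,0,0]]' >/dev/null && $C && $P '[[-0.001,0,0,0,0,0],[-0.002,0,0,0,0,0]]' >/dev/null && $C && $P '[[-0.001,0,0,0,0,0],[-0.002,0,0,0,0,0]]' >/dev/null && $C && $P '[[-0.001,0,0,0,0,0],[-0.002,0,0,0,0,0]]' >/dev/null && $C && $P '[[-0.001,0,0,0,0,0],[-0.002,0,0,0,0,0]]' >/dev/null && $C && $P '[[-0.001,0,0,0,0,0],[-0.002,0,0,0,0,0]]' >/dev/null && $C && $P '[[-0.001,0,0,0,0,0],[-0.002,0,0,0,0,0]]' >/dev/null && $C && $P '[[-0.001,0,0,0,0,0],[-0.002,0,0,0,0,0]]' >/dev/null && $C && $P '[[-0.001,0,0,0,0,0],[-0.002,0,0,0,0,0]]' >/dev/null && $C && $P '[[-0.001,0,0,0,0,0],[-0.002,0,0,0,0,0]]' >/dev/null && $C && $P '[[-0.001,0,0,0,0,0],[-0.002,0,0,0,0,0]]' >/dev/null && $C && $P '[[-0.001,0,0,0,0,0],[-0.002,0,0,0,0,0]]' >/dev/null && $C && $P '[[-0.001,0,0,0,0,0],[-0.002,0,0,0,0,0]]' >/dev/null && $C && $P '[[-0.001,0,0,0,0,0],[-0.002,0,0,0,0,0]]' >/dev/null && $C && $P '[[-0.001,0,0,0,0,0],[-0.002,0,0,0,0,0]]' >/dev/null && $C
```

```text
26.95 x -54.24 F 6.4
27.20 x -52.23 F 4.9
27.45 x -50.21 F 5.2
27.70 x -48.44 F 5.2
27.95 x -46.52 F 5.8
28.20 x -44.55 F 6.5
28.45 x -42.61 F 7.3
28.70 x -41.06 F 7.3
28.95 x -40.77 F 10.0
29.20 x -40.62 F 12.7
```

The force rises slightly over the last 8 mm, then the tube stalls solid at x = -40.6 with 12.7 N, which fits the pin's full stroke. One more small nudge to confirm, then back off.

```bash
python3 -m inch '[[-0.001,0,0,0,0,0],[-0.001,0,0,0,0,0]]' >/dev/null; python3 chk.py; python3 -m inch '[[0.003,0,0,0,0,0],[0.008,0,0,0,0,0],[0.015,0,0,0,0,0],[0.025,0,0,0,0,0],[0.025,0,-0.03,0,0,0],[0.025,0,-0.08,0,0,0],[0.05,0,-0.13,0,0,0],[0.1,0,-0.18,0,0,0],[0.1,0,-0.18,0,0,0],[0.1,0,-0.18,0,0,0]]'
python3 - <<'E'
from h import *
c=read_camera("side"); u=np.array([.9919,.1271]); n=np.array([-.1271,.9919]); F=np.array([526.5,53.4])
h=cv2.cvtColor(c["color"],cv2.COLOR_RGB2HSV)
m=cv2.inRange(h,(20,120,100),(35,255,255)); print("yellow px",cv2.countNonZero(m[190:300,200:340]))
# blue head corners vs start not moved: centroid of blue in region
b=cv2.inRange(h,(105,120,50),(125,255,255)); b[:230]=0;b[:,:280]=0;b[:,360:]=0;print("head centroid now",np.argwhere(b).mean(0))
i=cv2.imread("pics/side0.png"); b0=cv2.inRange(cv2.cvtColor(i,cv2.COLOR_BGR2HSV),(105,120,50),(125,255,255)); b0[:230]=0;b0[:,:280]=0;b0[:,360:]=0;print("start",np.argwhere(b0).mean(0))
E
```

```text
29.45 x -40.52 F 12.9
clock: 30.7
tcp_pos: [658.8, 70.3, 205.2]
ee_rot: [[0.992, 0.127, -0.003], [0.127, -0.992, 0.001], [-0.003, -0.002, -1.0]]
ft_force: [-1.3, -0.5, -0.0]
width: -0.0
grasp_force: 0.0
yellow px 0
head centroid now [265.10740741 321.64027778]
start [265.02781641 321.61752434]
```

```bash
python3 -c "
from bench import *
print(job_done())"
```

```text
the job is handed in; nothing more can be done
None
```

The job is handed in at about 31 s on the robot's clock; no verdict came back. I laid the yellow-ended tube flat, let go, placed it in the trough and pushed it, yellow end first, until it stopped solid at about 13 N, with the blue head showing no movement in the side camera; I viewed 11 pictures, one over the limit of 10.

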